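# Right the toppled toy cranes on the staging board

## Robot

A 6-joint arm with a two-finger parallel gripper is mounted at the origin on the work surface. World frame = base frame: x ahead of the robot, y to its left, z up, the work surface at z = 0. Lengths are in m, angles in degrees, forces in N, time in s.
With the tool pointing down it reaches from about 0.3 to 0.75 m from the base axis. Payload 8.5 kg.
Tool frame: the origin (TCP) lies between the finger pads; the fingertips stand 19 mm ahead of it and the grasp point (between the pads) is the TCP; z points along the fingers, y is the line along which they close (so a half turn about z gives the same grasp; the last joint's range is limited). The gripper opens to 88 mm and grips with 3 to 60 N. Pads are 18 mm wide; open, the fingers measure 123 mm over their backs; the gripper's body (75 mm by 187 mm) begins 45 mm behind the grasp point.
Start: joints at [64.899, 21.807, 74.336, -0, 83.858, -12.336], TCP at [0.122, 0.536, 0.258] pointing down, gripper open.
Joint ranges: [-178.18, 178.18], [-50.72, 133.34], [12.68, 142.11], [-81.47, 261.47], [9.98, 163.14], [-165.26, 165.26]. Speed limits (degrees/s): [136.94, 136.94, 180, 180, 180, 180].

## Interface

Orientations are given as [roll, pitch, yaw] about the fixed x, y, z axes, in that order (R = Rz(yaw) Ry(pitch) Rx(roll)).
In Python, from station import arm gives the robot as it stands.
- The arm moves only by the shell command python3 inch.py FILE [OPENING] [FORCE], which reads ROWS from the file FILE. ROWS is one flat JSON list of numbers that holds 1 to 12 rows one after another, with no inner brackets; each row has 4 numbers: dx, dy, dz in m, then a turn about the tool's z in degrees; each row shifts and turns the commanded pose from where the row before left it, along the tool's axes as they then stand; what a row does not reach is not made up. A row lasts 1/10 s, in which the tool goes at most 0.05 m and 8.59 degrees, less where a joint would pass 70% of its speed; a pose out of reach is approached as far as the arm can. OPENING is the finger opening in m, set as the command begins (- or left out keeps the last). The fingers move at their own pace and stop on an object; FORCE is the grip in N (left out, the last holds). Time passes only in rows, so rows that do not move let the fingers close. It prints the time, the measured TCP pose, the force, the opening and the grip force at its end. Input that does not fit is refused with a message, and nothing moves.
- arm.observe(): the state, without advancing time (a new reading comes with each control period).
- arm.get_image(name): name is "scene" or "side" or "wrist"; returns the picture (384x512x3 uint8, red, green, blue); there is no depth.
- arm.calibration(name): a dict with "K" (3x3 intrinsics, pixels), "rvec" (rotation vector, rad) and "tvec" (3), from world to camera coordinates, as OpenCV has them. Camera axes: x right, y down, z forward; pixel columns grow to the right and rows downward; lengths in m; the calibration is good to about 2 mm. A picture is of the moment at which its call begins: read the wrist's pose just before it. calibration takes no time and is no camera call; for the wrist camera it gives the pose at the moment of the call.
- arm.hand_in(): hands the job in; it is judged then, once.
The state is a dict: "time_s": time; "q": joint angles; "dq": joint speeds; "effort": joint torques, N m; "tcp_pos": TCP position; "orientation": TCP orientation; "contact_force": force on the tool from outside, world axes, zero at the start; "torque": the same for the moment, N m; "opening": finger opening in m; "grasp_force": force on a finger pad.
Only numpy, scipy, OpenCV 4.12 (cv2) and the standard library are available. Lean on these libraries where they do the work, as an engineer would, in place of code of your own. Each camera call takes 0.05 s, during which the arm holds its last target. There are 200 camera calls.

## Task

Two of the four toy cranes on the staging board have toppled onto their backs: stand both on their wheels again in their own lanes and bring their noses right up against the stops, level with the others. The paint jar left standing in one of those lanes is in the way; set it upright in the grey tray and do not tip it over. Leave the two standing cranes, the glue bottle, the cup and the hammer as they are.

Things in the scene. Friction and masses are not known exactly. Their poses are not given: they have to be found in the camera images.
- board: Plywood staging board, fixed to the bench, 350 (x) x 312 (y) x 12 thick; origin at the centre of its underside. Its x axis runs along the lanes, towards the stops. Four lanes centred at y = +112.5, +37.5, -37.5, -112.5 mm, divided by dark strips 6 wide and 6 high. Lane floors are 12 mm above the bench. The faces of the stops lie at x = +150 mm.
- stop_a: Pale wooden stop block, fixed across the stop end of the lane in which crane_a is; 18 thick, 67 wide, 20 high. Origin: on the lane floor, at mid-lane, at the foot of the face that looks at the crane; x axis along the lane, away from the crane (same as the board's x).
- stop_b: Pale wooden stop block, fixed across the stop end of the lane in which crane_b is; 18 thick, 67 wide, 20 high. Origin: on the lane floor, at mid-lane, at the foot of the face that looks at the crane; x axis along the lane, away from the crane (same as the board's x).
- stop_c: Pale wooden stop block, fixed across the stop end of the lane in which crane_c is; 18 thick, 67 wide, 20 high. Origin: on the lane floor, at mid-lane, at the foot of the face that looks at the crane; x axis along the lane, away from the crane (same as the board's x).
- stop_d: Pale wooden stop block, fixed across the stop end of the lane in which crane_d is; 18 thick, 67 wide, 20 high. Origin: on the lane floor, at mid-lane, at the foot of the face that looks at the crane; x axis along the lane, away from the crane (same as the board's x).
- crane_a: Yellow toy crane, rigid L, red fixed wheels, 95 long, 48 wide, 165 tall, 0.3 kg, bottom-heavy. Axes: x to nose, y left, z up when standing; origin: centre of underside, wheel-bottom level. Base slab 95 x 34, z 6 to 30. Jib: plain post 20 (x) by 18 (y), flush with the tail, x -47.5 to -27.5, up to z 165. Starts on its back: jib flat, pointing away from the stop, origin 47.5 above the lane floor.
- crane_a_nose (a point): Middle of the nose of crane_a, 12 mm above its wheel bottoms, 47.5 mm ahead of its origin. At the start this is the raised end of the base, 95 mm above the lane floor. Pushed towards the stop there, on the jib's side, with about a third of its weight, the crane tips over its tail edge, falls the last half by itself onto its wheels, and ends with 10 to 50 mm left to the stop.
- crane_b: Yellow toy crane, rigid L, red fixed wheels, 95 long, 48 wide, 165 tall, 0.3 kg, bottom-heavy. Axes: x to nose, y left, z up when standing; origin: centre of underside, wheel-bottom level. Base slab 95 x 34, z 6 to 30. Jib: plain post 20 (x) by 18 (y), flush with the tail, x -47.5 to -27.5, up to z 165. Starts on its back: jib flat, pointing away from the stop, origin 47.5 above the lane floor.
- crane_b_nose (a point): Middle of the nose of crane_b, 12 mm above its wheel bottoms, 47.5 mm ahead of its origin. At the start this is the raised end of the base, 95 mm above the lane floor. Pushed towards the stop there, on the jib's side, with about a third of its weight, the crane tips over its tail edge, falls the last half by itself onto its wheels, and ends with 10 to 50 mm left to the stop.
- crane_c: The same crane as crane_a, standing on its wheels in its lane with its nose 1 to 3 mm from the stop. To be left alone. Any of these cranes slides when pushed low at the tail; dragged by the top of its jib it digs its front wheels in, unless lifted a little.
- crane_d: The same crane as crane_a, standing on its wheels in its lane with its nose 1 to 3 mm from the stop. To be left alone. Any of these cranes slides when pushed low at the tail; dragged by the top of its jib it digs its front wheels in, unless lifted a little.
- paint_jar: Small closed blue paint jar with a white lid, 40 in diameter, 70 tall, about 0.12 kg; origin at the centre of its underside, z up. Stands in the lane of crane_a, its axis 26 to 36 mm from the stop, in the place where that crane's nose must come.
- tray: Low grey open tray, fixed to the bench, 110 (x) x 130 (y) outside, walls 5 thick and 25 high; origin at the centre of its underside, inner floor 5 mm above it. Empty.
- glue_bottle: Yellow glue bottle with a red spout, 65 in diameter, 185 tall, standing; origin at the centre of its underside. Bystander.
- bead_pot: White ceramic cup, 72 in diameter, 60 tall, standing; origin at the centre of its underside. Bystander.
- hammer: Hammer lying on the bench along its own x axis, about 280 long; origin near its middle. Bystander.

How it is judged:
By the outcome, as a careful person would: the job done as asked, in the order asked, and still so for the second after the job is handed in, with the robot touching nothing.
It also fails if it takes over 72 s, if anything falls off the work surface, if the arm or the gripper's body presses on something with over 40 N, if the wrist force passes 120 N, or if a joint passes its speed limit or range.

## Working session

There is one attempt and no reset: what is moved stays moved. The work goes in short steps, Python scripts to look and compute and a shell command to move; the robot and the scene stay as the last step left them, time stands still between calls to the robot, and variables do not carry over. Pictures are saved under pics/ and viewed, at most 10 in all, crops included, and the job is handed in when it is done.

```bash
ls; mkdir -p pics
python3 - <<'E'
from station import arm
import cv2
for n in ("scene","side"):
    im=arm.get_image(n); cv2.imwrite(f"pics/{n}0.png",cv2.resize(im[:,:,::-1],(800,600),interpolation=cv2.INTER_CUBIC))
    c=arm.calibration(n);print(n,c)
s=arm.observe();print(s["tcp_pos"],s["orientation"],s["time_s"])
E
```

```text
inch.py
pics
station.py
scene {'K': array([[362.45565784,   0.        , 250.41723155],
       [  0.        , 362.45565784, 190.34652227],
       [  0.        ,   0.        ,   1.        ]]), 'rvec': array([ 1.93532359,  1.69788105, -0.57787027]), 'tvec': array([-0.11383053, -0.33336297,  1.44912838])}
side {'K': array([[398.05327464,   0.        , 264.63961786],
       [  0.        , 398.05327464, 193.4432127 ],
       [  0.        ,   0.        ,   1.        ]]), 'rvec': array([ 0.59386356, -2.68697815,  1.09502149]), 'tvec': array([0.48305806, 0.21862807, 1.33061842])}
[0.12143165 0.53619938 0.25721301] [-1.79927690e+02 -1.50560916e-02  1.67235565e+02] 0.1
```

View pics/scene0.png

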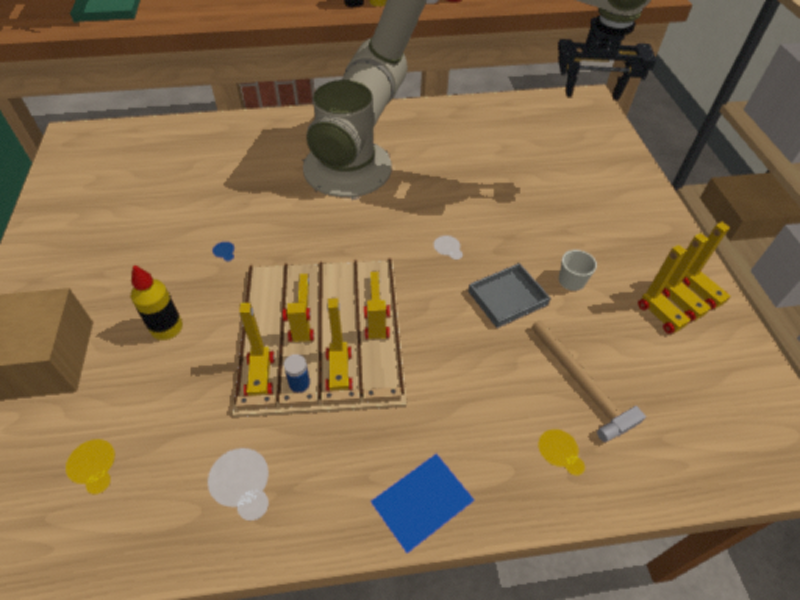

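View pics/side0.png

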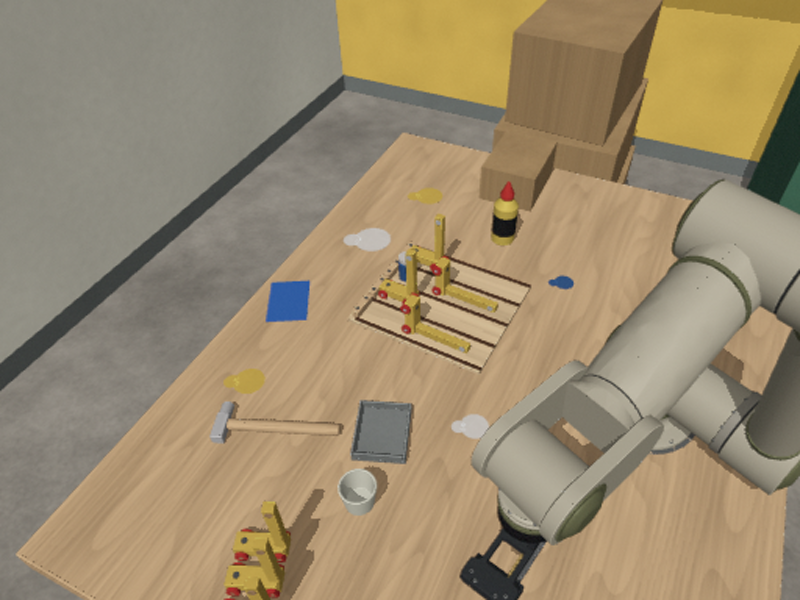

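The scene view shows the board at (235–405, 262–412) with four lanes. Left to right they hold a standing crane, toppled crane_a with the jar at (297,375), a standing crane, and toppled crane_b. The tray is at (508,295), the cup at (577,270) and the hammer at (590,385). The side view agrees.

```bash
cat > h.py <<'E'
import numpy as np,cv2
from station import arm
def px2w(n,u,v,z,c=None):
    c=c or arm.calibration(n);R=cv2.Rodrigues(c["rvec"])[0];t=np.array(c["tvec"])
    d=R.T@np.linalg.inv(c["K"])@[u,v,1];o=-R.T@t
    return o+d*(z-o[2])/d[2]
def w2px(n,P,c=None):
    c=c or arm.calibration(n)
    return cv2.projectPoints(np.array(P,float).reshape(-1,1,3),c["rvec"],c["tvec"],c["K"],None)[0].reshape(-1,2)
def crop(im,x0,y0,x1,y1,k,f):
    cv2.imwrite(f,cv2.resize(im[y0:y1,x0:x1,::-1],None,fx=k,fy=k,interpolation=cv2.INTER_CUBIC))
E
python3 - <<'E'
from h import *
im=arm.get_image("scene"); crop(im,145,160,275,270,5,"pics/s1.png")
# rough
for n,u,v,z in [("boardTL",250,265,.012),("boardTR",393,261,.012),("boardBR",404,404,.012),("boardBL",235,413,.012),("trayL",469,292,.025),("trayT",517,266,.025),("trayR",549,296,.025),("trayB",500,325,.025)]:
    print(n,px2w("scene",u*.64,v*.64,z).round(3))
E
```

```text
boardTL [ 0.317 -0.236  0.012]
boardTR [0.344 0.072 0.012]
boardBR [0.689 0.045 0.012]
boardBL [ 0.668 -0.256  0.012]
trayL [0.46  0.214 0.025]
trayT [0.403 0.332 0.025]
trayR [0.491 0.375 0.025]
trayB [0.55  0.257 0.025]
```

View pics/s1.png

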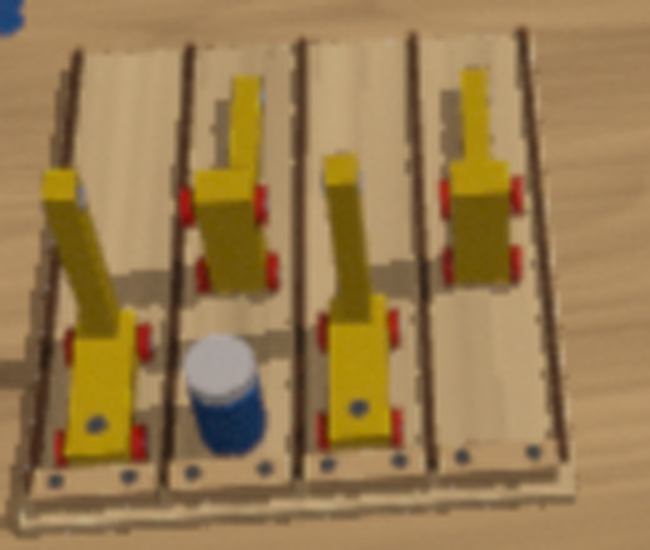

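```bash
cat >> h.py <<'E'
from scipy.optimize import least_squares
def fitrect(n,pts,lx,ly,z,x0):
    L=np.array([[-lx/2,-ly/2],[-lx/2,ly/2],[lx/2,ly/2],[lx/2,-ly/2]])
    def f(p):
        c,s=np.cos(p[2]),np.sin(p[2]);W=L@np.array([[c,s],[-s,c]])+p[:2]
        return (w2px(n,np.c_[W,np.full(4,z)])-pts).ravel()
    r=least_squares(f,x0);return r.x,r.fun.round(2)
E
python3 - <<'E'
from h import *
C=lambda x,y:(145+x/5,160+y/5)
p,r=fitrect("scene",np.array([C(75,48),C(525,30),C(575,487),C(20,515)]),.35,.312,.012,[.5,-.09,-.07])
print("board",p,np.degrees(p[2]),r)
q,r=fitrect("scene",np.array([(469,292),(517,266),(549,296),(500,325)])*.64,.11,.13,.025,[.476,.295,-.5])
print("trayfit",q,np.degrees(q[2]),r)
np.save("b.npy",p);np.save("t.npy",q)
c,s=np.cos(p[2]),np.sin(p[2]);B=np.array([[c,s],[-s,c]])
for n,x,y,z in [("jar lid c",222,357,.082),("a top",226,187,.107),("a topnear",229,200,.107),("a jib end top",247,78,.032-.002),("b top",479,173,.107),("b topnear",480,188,.107),("b jibend",474,70,.030),
 ("c top",60,184,.177),("d top",341,168,.177),("c nose",98,430,.042),("d nose",358,440,.042)]:
    w=px2w("scene",*C(x,y),z);print(n,w.round(4),"board",(B@(w[:2]-p[:2])*1000).round(1))
E
```

```text
board [ 0.50078319 -0.09421516 -0.06469573] -3.706792525153585 [-0.73 -0.14  1.34 -0.71  0.06 -0.26 -0.55  0.61]
trayfit [0.47560133 0.29454419 0.43946008] 25.17920804171101 [-1.09 -1.55 -1.01 -1.08  1.06  1.52  0.95  0.81]
jar lid c [ 0.6192 -0.1379  0.082 ] board [121.  -35.9]
a top [ 0.5215 -0.1296  0.107 ] board [ 23. -34.]
a topnear [ 0.531  -0.1282  0.107 ] board [ 32.4 -32. ]
a jib end top [ 0.374  -0.1206  0.03  ] board [-124.8  -34.6]
b top [0.5298 0.0148 0.107 ] board [ 21.9 110.7]
b topnear [0.5406 0.0141 0.107 ] board [ 32.7 110.7]
b jibend [0.3858 0.0275 0.03  ] board [-122.6  114. ]
c top [ 0.5627 -0.2087  0.177 ] board [  69.2 -110.2]
d top [ 0.5707 -0.0624  0.177 ] board [67.7 36.3]
c nose [ 0.6326 -0.2119  0.042 ] board [ 139.2 -108.9]
d nose [ 0.6575 -0.0688  0.042 ] board [154.8  35.5]
```

```bash
cat >> h.py <<'E'
from scipy.spatial.transform import Rotation as Ro
def go(x,y,z):
    s=arm.observe();R=Ro.from_euler("xyz",s["orientation"],degrees=True)
    print("delta tool",R.inv().apply(np.array([x,y,z])-s["tcp_pos"]).round(4),"tcp",np.round(s["tcp_pos"],4),"rpy",np.round(s["orientation"],2),"t",round(s["time_s"],2),"q6",round(s["q"][5],1))
def b2w(x,y): # board mm -> world m
    p=np.load("b.npy");c,s=np.cos(p[2]),np.sin(p[2])
    return p[:2]+np.array([[c,-s],[s,c]])@[x/1000,y/1000]
E
echo '[0,0,0,8.1,0,0,0,8.1,0,0,0,8.1,0,0,0,8.1,0,0,0,8.1,0,0,0,8.1,0,0,0,8.1,0,0,0,8.1,0,0,0,8.1,0,0,0,8]' > m.json && python3 inch.py m.json 0.088 20
python3 -c "
from h import *
go(*b2w(121,-37),.25)"
```

```text
time_s: 1.15
tcp_pos: [0.1215, 0.5363, 0.2575]
orientation: [-180.0, 0.0, 86.0]
contact_force: [0.3, 0.2, -0.1]
opening: 0.0879
grasp_force: 0.0
delta tool [-0.6389  0.5435  0.0077] tcp [0.1215 0.5363 0.2575] rpy [-1.7999e+02  3.0000e-02  8.6000e+01] t 1.15 q6 68.9
```

```bash
echo '[-0.029,0.0247,0,0,-0.029,0.0247,0,0,-0.029,0.0247,0,0,-0.029,0.0247,0,0,-0.029,0.0247,0,0,-0.029,0.0247,0,0,-0.029,0.0247,0,0,-0.029,0.0247,0,0,-0.029,0.0247,0,0,-0.029,0.0247,0,0,-0.029,0.0247,0,0]' > m.json && python3 inch.py m.json >/dev/null
echo '[-0.029,0.0247,0,0,-0.029,0.0247,0,0,-0.029,0.0247,0,0,-0.029,0.0247,0,0,-0.029,0.0247,0,0,-0.029,0.0247,0,0,-0.029,0.0247,0,0,-0.029,0.0247,0,0,-0.029,0.0247,0,0,-0.029,0.0247,0,0,-0.029,0.0247,0,0,0,0,0,0]' > m.json && python3 inch.py m.json
python3 -c "
from h import *
go(*b2w(121,-37),.25)
c=arm.calibration('wrist');im=arm.get_image('wrist');crop(im,0,0,512,384,1.5,'pics/w1.png');np.save('w1.npy',c,allow_pickle=True)
for p in [(150,-37.5,.012),(121,-37,.082),(150,-75,.018),(150,0,.018)]: print(p,w2px('wrist',[*b2w(*p[:2]),p[2]],c)*1.5)"
```

```text
time_s: 3.45
tcp_pos: [0.6244, -0.1386, 0.256]
orientation: [-179.9, 0.0, 86.1]
contact_force: [-0.1, 1.0, -0.7]
opening: 0.0881
grasp_force: 0.0
delta tool [-0.0007 -0.0052  0.006 ] tcp [ 0.6244 -0.1386  0.256 ] rpy [-1.7993e+02  1.0000e-02  8.6140e+01] t 3.45 q6 -19.2
(150, -37.5, 0.012) [[426.09715081 240.62783926]]
(121, -37, 0.082) [[387.58016799 263.22687366]]
(150, -75, 0.018) [[425.74604953 289.11060614]]
(150, 0, 0.018) [[427.50222149 192.52491071]]
```

View pics/w1.png

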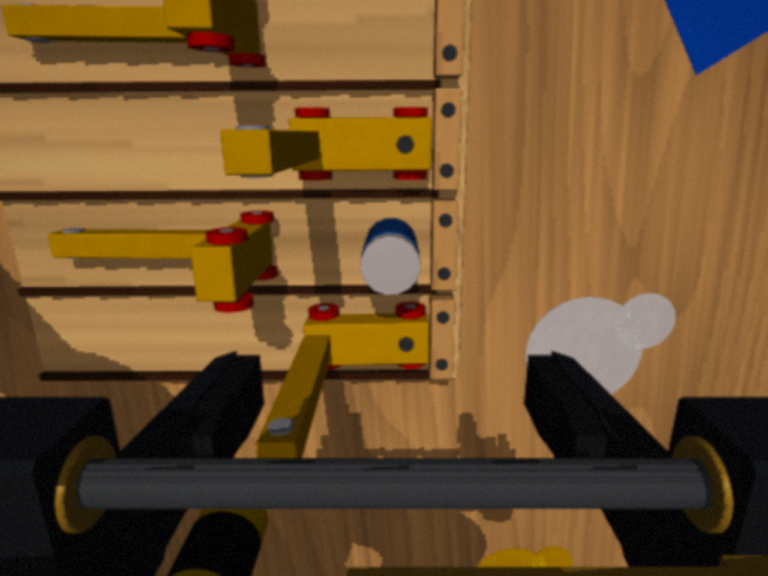

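The wrist view shows the jar lid centred at (390,264), about 1 px from the prediction. Crane_a's raised nose face is at (193–240, 243–300), the crane_a/crane_c strip at y≈291, the crane_a/crane_d strip at y≈196, and the stop front edge at x≈434.

```bash
python3 -c "
from h import *
c=np.load('w1.npy',allow_pickle=True).item()
p=np.load('b.npy');cc,s=np.cos(p[2]),np.sin(p[2]);B=np.array([[cc,s],[-s,cc]])
for n,u,v,z in [('lid',390,264,.082),('stopa top',433,243,.032),('stopd top',434,145,.032),('stopb top',435,40,.032),('stopc top',430,340,.032),('strip ac',425,291,.018),('strip ac far',30,291,.018),('strip ad',425,196,.018),('strip ad far',20,195,.018),('strip bd',425,87,.018),('strip bd far',5,87,.018),
('nose c tl',193,245,.107),('nose tr',237,243,.107),('nose br',240,300,.107),('nose bl',197,300,.107),('jib end',51,243,.026),('d nose',431,144,.036),('c nose',428,340,.036),('d jib',247,153,.177)]:
    w=px2w('wrist',u/1.5,v/1.5,z,c);print(n,w.round(4),'board',(B@(w[:2]-p[:2])*1000).round(1))
go(*px2w('wrist',390/1.5,264/1.5,.082,c)[:2],.072)
"
```

```text
lid [ 0.6206 -0.1396  0.082 ] board [122.5 -37.5]
stopa top [ 0.6519 -0.1391  0.032 ] board [153.7 -35. ]
stopd top [ 0.6556 -0.0701  0.032 ] board [152.9  34.1]
stopb top [ 0.659  -0.0047  0.032 ] board [152.1  99.6]
stopc top [ 0.6463 -0.2162  0.032 ] board [ 153.1 -112.3]
strip ac [ 0.645  -0.1803  0.018 ] board [149.4 -76.6]
strip ac far [ 0.3348 -0.1593  0.018 ] board [-161.4  -75.7]
strip ad [ 0.6485 -0.1063  0.018 ] board [148.2  -2.5]
strip ad far [ 0.3493 -0.0854  0.018 ] board [-151.7   -1. ]
strip bd [ 0.6521 -0.0315  0.018 ] board [146.9  72.4]
strip bd far [ 0.3611 -0.0118  0.018 ] board [-144.7   73.2]
nose c tl [ 0.5085 -0.114   0.107 ] board [  9.  -19.2]
nose tr [ 0.5341 -0.1145  0.107 ] board [ 34.5 -18.1]
nose br [ 0.5302 -0.1491  0.107 ] board [ 32.9 -52.9]
nose bl [ 0.5045 -0.1474  0.107 ] board [  7.1 -52.8]
jib end [ 0.3679 -0.1212  0.026 ] board [-130.9  -35.5]
d nose [ 0.6533 -0.0692  0.036 ] board [150.6  34.8]
c nose [ 0.6445 -0.2143  0.036 ] board [ 151.2 -110.5]
d jib [ 0.5682 -0.0639  0.177 ] board [65.3 34.6]
delta tool [-0.0032 -0.0023  0.1843] tcp [ 0.6235 -0.1366  0.2563] rpy [-1.7991e+02 -3.0000e-02  8.6220e+01] t 3.5 q6 -19.2
```

```bash
python3 -c "
import numpy as np
from h import b2w
n=b2w(2.5,-1.5);p=np.load('b.npy');p[:2]=n;p[2]=np.radians(-3.9);np.save('b.npy',p)"
echo '[-0.0032,-0.0023,0.02,0,0,0,0.023,0,0,0,0.023,0,0,0,0.023,0,0,0,0.023,0,0,0,0.023,0,0,0,0.023,0,0,0,0.025,0,0,0,0,0]' > m.json && python3 inch.py m.json
echo '[0,0,0,0,0,0,0,0,0,0,0,0,0,0,0,0,0,0,0,0,0,0,0,0,0,0,0,0,0,0,0,0]' > m.json && python3 inch.py m.json 0.03 15
```

```text
time_s: 4.4
tcp_pos: [0.6187, -0.1365, 0.072]
orientation: [-179.7, -0.1, 86.4]
contact_force: [-0.6, -0.9, 0.4]
opening: 0.0878
grasp_force: 0.0
time_s: 5.2
tcp_pos: [0.6207, -0.1382, 0.0749]
orientation: [180.0, 0.0, 86.3]
contact_force: [1.1, 0.1, 1.0]
opening: 0.0392
grasp_force: 15.0
```

```bash
echo '[0,0,-0.02,0,0,0,-0.02,0,0,0,-0.02,0,0,0,-0.02,0,0,0,-0.02,0,0,0,-0.02,0,0,0,-0.02,0,0,0,-0.02,0,0,0,-0.02,0,0,0,-0.02,0,0,0,0,0]' > m.json && python3 inch.py m.json
python3 -c "
from h import *
go(.4756,.2945,.10)"
```

```text
time_s: 6.3
tcp_pos: [0.621, -0.1383, 0.277]
orientation: [179.8, 0.1, 86.3]
contact_force: [-0.2, -0.3, -2.4]
opening: 0.0394
grasp_force: 15.0
delta tool [ 0.4228 -0.1735  0.1757] tcp [ 0.621  -0.1383  0.277 ] rpy [1.7977e+02 8.0000e-02 8.6340e+01] t 6.3 q6 -19.5
```

```bash
echo '[0.03,-0.0125,0,0,0.03,-0.0125,0,0,0.03,-0.0125,0,0,0.03,-0.0125,0,0,0.03,-0.0125,0,0,0.03,-0.0125,0,0,0.03,-0.0125,0,0,0.03,-0.0125,0,0,0.03,-0.0125,0,0,0.03,-0.0125,0,0,0.03,-0.0125,0,0,0.03,-0.0125,0,0]' > m.json && python3 inch.py m.json >/dev/null
echo '[0.021,-0.0078,0,0,0.021,-0.0078,0,0,0.021,-0.0078,0.02,0,0,0,0.025,0,0,0,0.025,0,0,0,0.025,0,0,0,0.025,0,0,0,0.025,0,0,0,0,0,0,0,0,0]' > m.json && python3 inch.py m.json
python3 -c "
from h import *
go(.4756,.2945,.069)
im=arm.get_image('scene'); crop(im,270,140,410,245,5,'pics/s2.png')
print((w2px('scene',[.4756,.2945,.005])-[270,140])*5)"
```

```text
time_s: 8.5
tcp_pos: [0.4743, 0.2951, 0.1295]
orientation: [-179.9, 0.0, 86.3]
contact_force: [1.0, -0.1, -1.4]
opening: 0.0394
grasp_force: 15.0
delta tool [-0.0004  0.0014  0.0605] tcp [0.4743 0.2951 0.1295] rpy [-1.7994e+02  3.0000e-02  8.6340e+01] t 8.5 q6 23.4
[[272.66899971 259.75860789]]
```

View pics/s2.png

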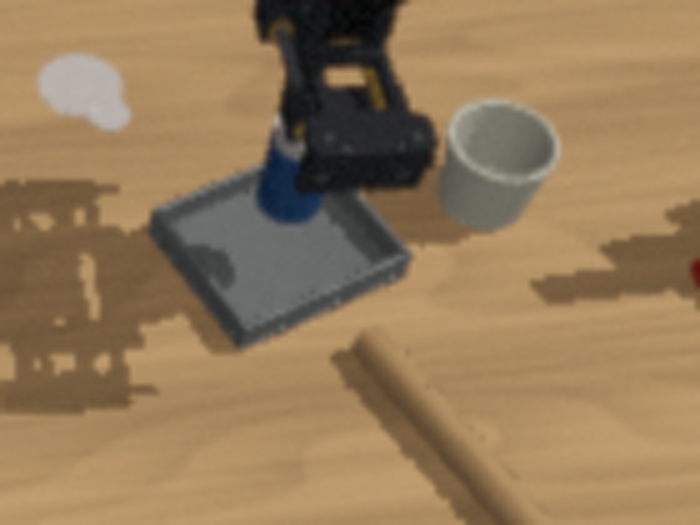

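The jar hangs upright over the tray: its foot is at (290,205), and the tray floor is centred near (280,258). I'll lower it.

```bash
echo '[0,0,0.015,0,0,0,0.015,0,0,0,0.012,0,0,0,0.01,0,0,0,0.005,0,0,0,0.0025,0,0,0,0,0,0,0,0,0]' > m.json && python3 inch.py m.json
echo '[0,0,0,0,0,0,0,0,0,0,0,0,0,0,0,0]' > m.json && python3 inch.py m.json 0.075
echo '[0,0,-0.01,0,0,0,-0.015,0,0,0,-0.025,0,0,0,-0.025,0,0,0,-0.025,0,0,0,-0.025,0,0,0,-0.025,0,0,0,-0.025,0,0,0,-0.025,0,0,0,0,0]' > m.json && python3 inch.py m.json
```

```text
time_s: 9.35
tcp_pos: [0.4747, 0.2952, 0.0706]
orientation: [180.0, -0.0, 86.3]
contact_force: [0.0, 0.9, -2.0]
opening: 0.0392
grasp_force: 15.0
time_s: 9.75
tcp_pos: [0.4746, 0.2952, 0.0704]
orientation: [180.0, -0.0, 86.3]
contact_force: [-0.3, -0.3, -0.1]
opening: 0.069
grasp_force: 0.0
time_s: 10.75
tcp_pos: [0.4752, 0.2954, 0.2742]
orientation: [179.6, -0.2, 86.3]
contact_force: [-0.1, 0.2, 0.4]
opening: 0.0748
grasp_force: 0.0
```

```bash
python3 -c "
from h import *
print(b2w(-30,-35))
go(*b2w(-30,-35),.25)"
```

```text
[ 0.47086992 -0.12875214]
delta tool [-0.4237  0.0226  0.0232] tcp [0.4752 0.2954 0.2742] rpy [ 1.7963e+02 -1.6000e-01  8.6340e+01] t 10.75 q6 23.4
```

```bash
echo '[-0.03,0.0016,0,0,-0.03,0.0016,0,0,-0.03,0.0016,0,0,-0.03,0.0016,0,0,-0.03,0.0016,0,0,-0.03,0.0016,0,0,-0.03,0.0016,0,0,-0.03,0.0016,0,0,-0.03,0.0016,0,0,-0.03,0.0016,0,0,-0.03,0.0016,0,0,-0.03,0.0016,0,0]' > m.json && python3 inch.py m.json 0 10 >/dev/null
echo '[-0.03,0.0016,0,0,-0.03,0.0016,0,0,0,0,0.02,0,0,0,0.02,0,0,0,0,0,0,0,0,0]' > m.json && python3 inch.py m.json
python3 -c "
from h import *
go(*b2w(-30,-35),.104)
c=arm.calibration('wrist');im=arm.get_image('wrist');crop(im,0,0,512,384,1.5,'pics/w2.png');np.save('w2.npy',c,allow_pickle=True)"
```

```text
time_s: 12.55
tcp_pos: [0.4699, -0.1253, 0.2304]
orientation: [-180.0, -0.0, 86.3]
contact_force: [-0.1, 0.1, 0.1]
opening: 0.0006
grasp_force: 0.0
delta tool [-0.0034  0.0012  0.1264] tcp [ 0.4699 -0.1253  0.2304] rpy [-1.7997e+02 -2.0000e-02  8.6340e+01] t 12.55 q6 -25.3
```

View pics/w2.png

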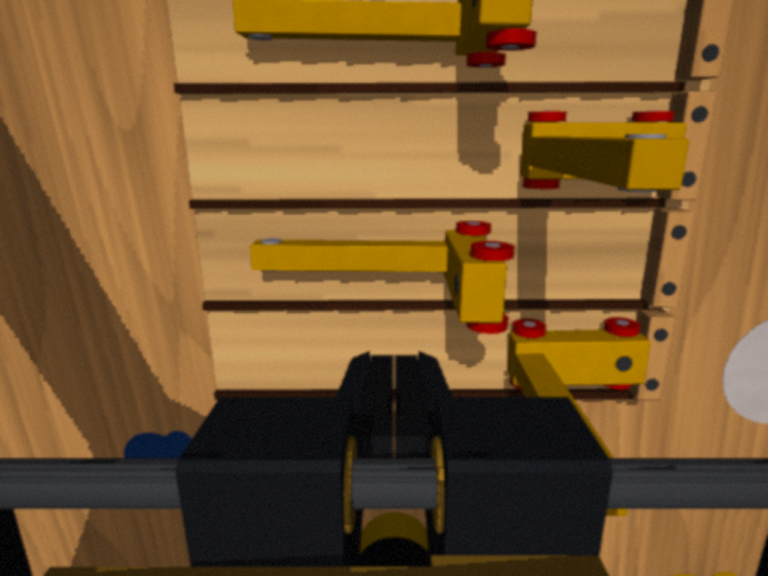

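The view shows the lane clear and the fingers closed. Crane_a's raised nose face is at (458–505, 262–322), and crane_b's nose face edges are at x 480 and 531.

```bash
python3 -c "
from h import *
c=np.load('w2.npy',allow_pickle=True).item()
p=np.load('b.npy');cc,s=np.cos(p[2]),np.sin(p[2]);B=np.array([[cc,s],[-s,cc]])
for n,u,v,z in [('tl',459,266,.107),('tr',501,264,.107),('br',505,320,.107),('bl',461,322,.107),('bb bl',482,22,.107),('bb br',531,23,.107),('a jib end',252,256,.022),('b jib end',237,18,.022)]:
    w=px2w('wrist',u/1.5,v/1.5,z,c);print(n,w.round(4),'board',(B@(w[:2]-p[:2])*1000).round(1))
"
echo '[-0.0034,0,0.02,0,0,0,0.02,0,0,0,0.02,0,0,0,0.02,0,0,0,0.02,0,0,0,0.02,0,0,0,0.006,0,0,0,0,0]' > m.json && python3 inch.py m.json
```

```text
tl [ 0.504  -0.1163  0.107 ] board [  2.2 -20.3]
tr [ 0.5263 -0.1166  0.107 ] board [ 24.4 -19.1]
br [ 0.5285 -0.1487  0.107 ] board [ 28.9 -51. ]
bl [ 0.5043 -0.1483  0.107 ] board [  4.7 -52.2]
bb bl [ 0.5172 -0.001   0.107 ] board [ 7.6 95.6]
bb br [ 0.5397 -0.0028  0.107 ] board [30.1 95.3]
a jib end [ 0.3685 -0.1233  0.022 ] board [-132.5  -36.5]
b jib end [0.3821 0.0264 0.022 ] board [-129.1  113.7]
time_s: 13.4
tcp_pos: [0.47, -0.1288, 0.1045]
orientation: [-180.0, -0.0, 86.3]
contact_force: [-0.6, 0.1, 0.0]
opening: 0.0005
grasp_force: 0.0
```

```bash
echo '[0,0.01,0,0,0,0.01,0,0,0,0.01,0,0,0,0.01,0,0,0,0.01,0,0,0,0.01,0,0]' > m.json && python3 inch.py m.json
python3 -c "
from h import *
im=arm.get_image('scene'); crop(im,145,130,275,270,4,'pics/s3.png')"
```

```text
time_s: 14.0
tcp_pos: [0.5307, -0.1327, 0.1042]
orientation: [180.0, 0.0, 86.3]
contact_force: [0.6, 0.0, -0.3]
opening: 0.0006
grasp_force: 0.0
```

View pics/s3.png

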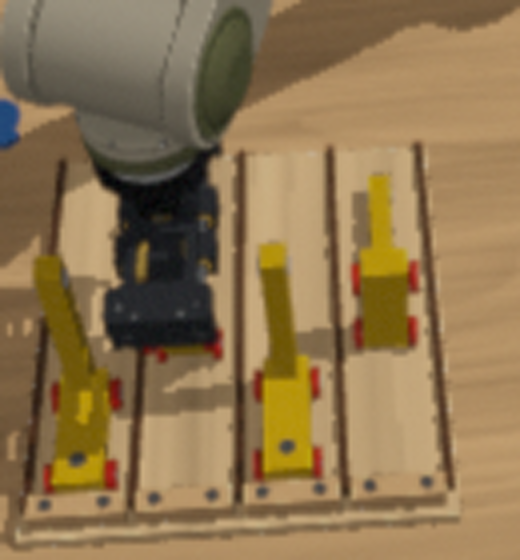

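Crane_a is hidden behind the gripper, with only red wheels showing at (165–215, 350), and it's leaning forward. I'll push on, then lift out of the jib's way.

```bash
echo '[0,0.01,0,0,0,0.01,0,0,0,0.012,0,0,0,0.012,0,0,0,0.01,-0.03,0,0,0,-0.045,0,0,0,-0.045,0,0,0,-0.03,0,0,0,0,0,0,0,0,0]' > m.json && python3 inch.py m.json
python3 -c "
from h import *
im=arm.get_image('scene'); crop(im,145,130,275,270,4,'pics/s4.png')"
```

```text
time_s: 15.05
tcp_pos: [0.5837, -0.1361, 0.254]
orientation: [180.0, 0.0, 86.3]
contact_force: [-0.0, -0.7, -0.6]
opening: 0.0006
grasp_force: 0.0
```

View pics/s4.png

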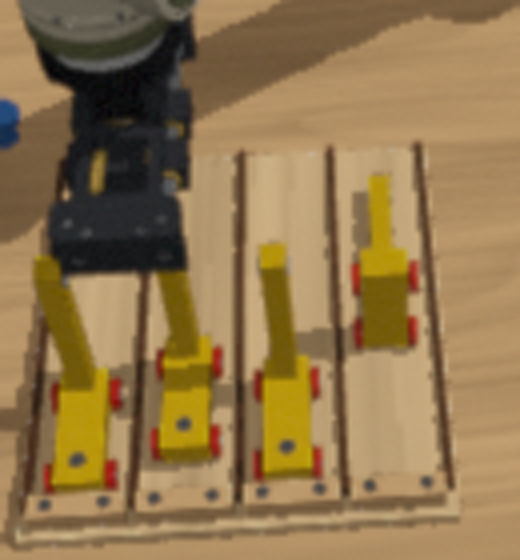

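Crane_a stands on its wheels with its nose at about (186,460). Next I'll work out where the jib is.

```bash
python3 -c "
from h import *
p=np.load('b.npy');cc,s=np.cos(p[2]),np.sin(p[2]);B=np.array([[cc,s],[-s,cc]])
for n,u,v in [('a',184,449),('d',287,468),('c',78,478),('a left',163,450),('a right',207,447),('a rear right',210,338),('a rearL',165,341)]:
    w=px2w('scene',145+u/4,130+v/4,.042);print(n,w.round(4),'board',(B@(w[:2]-p[:2])*1000).round(1))
go(*b2w(48,-36),.25)
"
```

```text
a [ 0.6301 -0.1386  0.042 ] board [129.5 -34. ]
d [ 0.6544 -0.0681  0.042 ] board [149.  38.]
c [ 0.6437 -0.212   0.042 ] board [ 148.1 -106.3]
a left [ 0.629  -0.1533  0.042 ] board [129.4 -48.7]
a right [ 0.6305 -0.1226  0.042 ] board [128.9 -18. ]
a rear right [ 0.5379 -0.1164  0.042 ] board [ 36.  -18.1]
a rearL [ 0.5364 -0.1496  0.042 ] board [ 36.7 -51.3]
delta tool [-0.0013 -0.0347  0.0031] tcp [ 0.5834 -0.136   0.253 ] rpy [-1.7989e+02 -4.0000e-02  8.6330e+01] t 15.1 q6 -20.8
```

```bash
echo '[0,-0.019,0,0,0,-0.0187,0,0,0,0,0,0,0,0,0,0,0,0,0,0,0,0,0,0]' > m.json && python3 inch.py m.json 0.07 15
python3 -c "
from h import *
go(*b2w(45,-34.5),.165)
im=arm.get_image('wrist');crop(im,0,0,512,384,1,'pics/w3.png')
print(w2px('wrist',[*b2w(45,-34.5),.177]),w2px('wrist',[*b2w(45,-34.5),.012]))"
```

```text
time_s: 15.7
tcp_pos: [0.5465, -0.1338, 0.2537]
orientation: [-180.0, -0.0, 86.3]
contact_force: [-0.4, 0.2, 0.3]
opening: 0.0459
grasp_force: 0.0
delta tool [ 0.0003 -0.0007  0.0887] tcp [ 0.5465 -0.1338  0.2537] rpy [-1.7997e+02 -2.0000e-02  8.6340e+01] t 15.7 q6 -22.2
[[263.38874027 211.06822716]] [[262.8550581  159.63044033]]
```

View pics/w3.png

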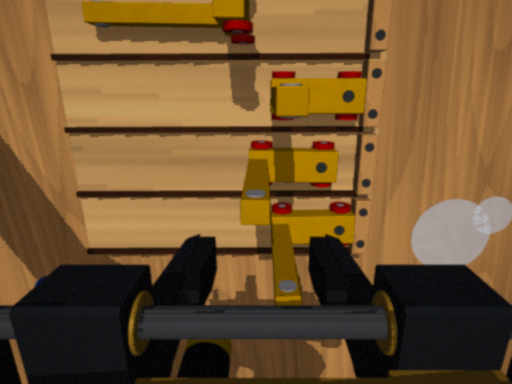

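The jib top is at (256,207) against the predicted (263,211), so the jib is about 4.5 mm further back and 2.5 mm towards +y. I'll correct for that and grip.

```bash
echo '[0.0025,-0.005,0.015,0,0,0,0.02,0,0,0,0.02,0,0,0,0.02,0,0,0,0.01,0,0,0,0,0]' > m.json && python3 inch.py m.json 0.07
echo '[0,0,0,0,0,0,0,0,0,0,0,0,0,0,0,0,0,0,0,0,0,0,0,0,0,0,0,0,0,0,0,0]' > m.json && python3 inch.py m.json 0.01 20
```

```text
time_s: 16.35
tcp_pos: [0.5409, -0.1308, 0.1681]
orientation: [-179.9, -0.1, 86.3]
contact_force: [-0.1, -0.5, 0.2]
opening: 0.0699
grasp_force: 0.0
time_s: 17.15
tcp_pos: [0.5412, -0.1309, 0.1693]
orientation: [180.0, 0.0, 86.3]
contact_force: [0.5, 0.2, 0.5]
opening: 0.0199
grasp_force: 20.0
```

```bash
echo '[0,0,-0.0035,0,0,0.005,0,0,0,0.005,0,0,0,0.005,0,0,0,0.003,0,0,0,0,0,0]' > m.json && python3 inch.py m.json
python3 -c "
from h import *
s=arm.observe();p=np.load('b.npy');cc,q=np.cos(p[2]),np.sin(p[2]);B=np.array([[cc,q],[-q,cc]])
print((B@(s['tcp_pos'][:2]-p[:2])*1000).round(1))
im=arm.get_image('scene'); crop(im,165,195,275,270,6,'pics/s5.png')"
```

```text
time_s: 17.75
tcp_pos: [0.5594, -0.132, 0.1725]
orientation: [-180.0, -0.0, 86.3]
contact_force: [-0.8, -0.7, -3.4]
opening: 0.0198
grasp_force: 20.0
[ 58.6 -32.3]
```

View pics/s5.png

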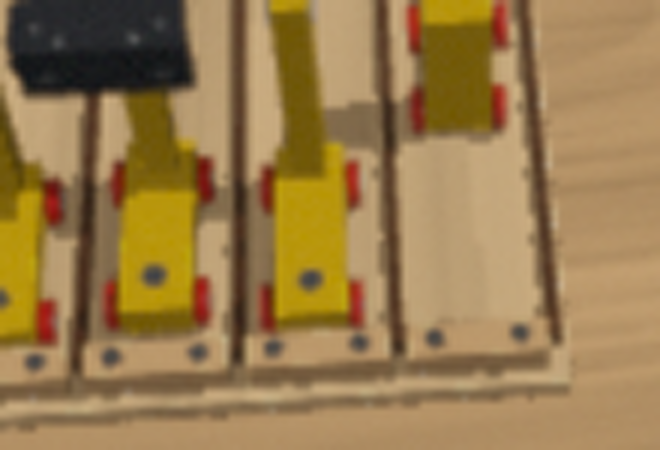

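```bash
echo '[0,0.002,0,0,0,0.002,0,0,0,0,0,0]' > m.json && python3 inch.py m.json; echo '[0,0.001,0,0,0,0.001,0,0,0,0,0,0]' > m.json && python3 inch.py m.json | grep -E "tcp|force"; echo '[0,0.001,0,0,0,0.001,0,0,0,0,0,0]' > m.json && python3 inch.py m.json | grep -E "tcp|force"
```

```text
time_s: 18.1
tcp_pos: [0.5633, -0.1323, 0.1728]
orientation: [180.0, 0.0, 86.3]
contact_force: [0.4, 0.7, -3.9]
opening: 0.0197
grasp_force: 20.0
tcp_pos: [0.5652, -0.1325, 0.1728]
contact_force: [-0.1, -0.6, -3.9]
grasp_force: 20.0
tcp_pos: [0.5672, -0.1326, 0.1728]
contact_force: [-0.5, -0.2, -3.5]
grasp_force: 20.0
```

```bash
for i in 1; do echo '[0,0.001,0,0,0,0,0,0]' > m.json && python3 inch.py m.json | grep -E "tcp|t_force"; done; echo '[0,0.001,0,0,0,0,0,0]' > m.json && python3 inch.py m.json | grep -E "tcp|t_force"; echo '[0,0.001,0,0,0,0,0,0]' > m.json && python3 inch.py m.json | grep -E "tcp|t_force"; echo '[0,0.001,0,0,0,0,0,0]' > m.json && python3 inch.py m.json | grep -E "tcp|t_force"
```

```text
tcp_pos: [0.5679, -0.1326, 0.1727]
contact_force: [-0.9, -0.0, -2.7]
tcp_pos: [0.5687, -0.1327, 0.1727]
contact_force: [-2.5, -0.0, -2.7]
tcp_pos: [0.5698, -0.1327, 0.1727]
contact_force: [-4.9, -0.6, -1.4]
tcp_pos: [0.5709, -0.1328, 0.1727]
contact_force: [-5.3, -0.8, -1.5]
```

```bash
echo '[0,-0.0025,0,0,0,0,0.002,0,0,0,0.0015,0,0,0,0,0,0,0,0,0]' > m.json && python3 inch.py m.json; echo '[0,0,0,0,0,0,0,0,0,0,0,0,0,0,0,0,0,0,0,0]' > m.json && python3 inch.py m.json 0.07
echo '[0,0,-0.015,0,0,0,-0.02,0,0,0,-0.025,0,0,0,-0.025,0,0,0,0,0]' > m.json && python3 inch.py m.json
python3 -c "
from h import *
im=arm.get_image('wrist');np.save('w4.npy',arm.calibration('wrist'),allow_pickle=True);crop(im,0,0,512,300,1.5,'pics/w4.png')"
```

```text
time_s: 20.0
tcp_pos: [0.5688, -0.1327, 0.17]
orientation: [179.9, 0.0, 86.3]
contact_force: [-4.3, 0.4, 6.0]
opening: 0.0196
grasp_force: 20.0
time_s: 20.5
tcp_pos: [0.5687, -0.1327, 0.1692]
orientation: [180.0, -0.0, 86.3]
contact_force: [-0.8, -1.1, 0.4]
opening: 0.058
grasp_force: 0.0
time_s: 21.0
tcp_pos: [0.5695, -0.133, 0.2574]
orientation: [179.7, 0.1, 86.3]
contact_force: [0.9, -0.5, 0.5]
opening: 0.0702
grasp_force: 0.0
```

View pics/w4.png

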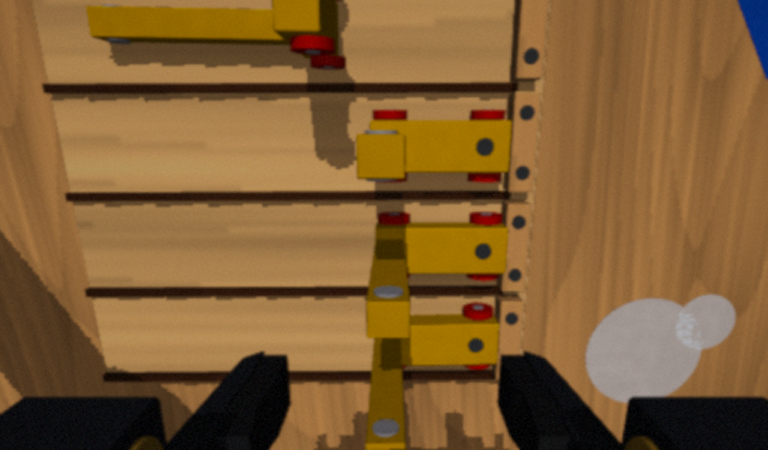

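Crane_a stands with its nose flush on the stop at about (508,250), level with crane_d at (511,147). I've now viewed 11 pictures, one over the limit of 10. I'll view no more and use numbers from code for the rest. Next is crane_b, with the same moves.

```bash
python3 -c "
from h import *
c=np.load('w4.npy',allow_pickle=True).item()
p=np.load('b.npy');cc,s=np.cos(p[2]),np.sin(p[2]);B=np.array([[cc,s],[-s,cc]])
for n,u,v,z in [('bl',274,33,.107),('br',322,33,.107),('stop a',509,250,.032)]:
    w=px2w('wrist',u/1.5,v/1.5,z,c);print(n,w.round(4),'board',(B@(w[:2]-p[:2])*1000).round(1))
print(w2px('wrist',[*b2w(150,-36),.032],c)*1.5)
go(*b2w(-27,113.5),.25)"
```

```text
bl [ 0.5157 -0.0024  0.107 ] board [ 6.1 94.1]
br [ 0.5399 -0.004   0.107 ] board [30.4 94.2]
stop a [ 0.6529 -0.1421  0.032 ] board [152.5 -35.9]
[[505.61799391 250.08427558]]
delta tool [ 0.1462 -0.0945  0.0048] tcp [ 0.5689 -0.1328  0.2552] rpy [1.7984e+02 6.0000e-02 8.6340e+01] t 21.05 q6 -21.1
```

```bash
echo '[0.029,-0.019,0,0,0.029,-0.019,0,0,0.029,-0.019,0,0,0.029,-0.019,0,0,0.0292,-0.0185,0,0,0,0,0,0,0,0,0,0,0,0,0,0]' > m.json && python3 inch.py m.json 0 10
python3 -c "
from h import *
go(*b2w(-27,112.5),.104)"
```

```text
time_s: 21.85
tcp_pos: [0.4839, 0.0175, 0.2536]
orientation: [-180.0, 0.0, 86.3]
contact_force: [-0.2, -0.7, 0.4]
opening: 0.008
grasp_force: 0.0
delta tool [0.0007 0.     0.1496] tcp [0.4839 0.0175 0.2536] rpy [-179.95    0.     86.3 ] t 21.85 q6 -8.3
```

```bash
echo '[0,0,0.02,0,0,0,0.02,0,0,0,0.02,0,0,0,0.02,0,0,0,0.02,0,0,0,0.02,0,0,0,0.02,0,0,0,0.01,0,0,0,0,0]' > m.json && python3 inch.py m.json
echo '[0,0.01,0,0,0,0.01,0,0,0,0.01,0,0,0,0.01,0,0,0,0.01,0,0,0,0.01,0,0,0,0,0,0]' > m.json && python3 inch.py m.json
```

```text
time_s: 22.75
tcp_pos: [0.4834, 0.0177, 0.103]
orientation: [-179.8, -0.0, 86.3]
contact_force: [0.2, 0.2, 0.3]
opening: 0.0004
grasp_force: 0.0
time_s: 23.45
tcp_pos: [0.5447, 0.0143, 0.1042]
orientation: [179.9, 0.0, 86.3]
contact_force: [0.4, -0.2, -0.3]
opening: 0.0003
grasp_force: 0.0
```

```bash
echo '[0,0.01,0,0,0,0.01,0,0,0,0.012,0,0,0,0.012,0,0,0,0.01,-0.03,0,0,0,-0.045,0,0,0,-0.045,0,0,0,-0.03,0,0,0,0,0,0,0,0,0]' > m.json && python3 inch.py m.json
python3 - <<'E'
from h import *
im=arm.get_image('scene')
hsv=cv2.cvtColor(im,cv2.COLOR_RGB2HSV)
# yellow mask & red mask in lane b, printed small: predict standing crane_b nose & wheels
red=((hsv[...,0]<8)|(hsv[...,0]>172))&(hsv[...,1]>150)&(hsv[...,2]>90)
n,l,st,ce=cv2.connectedComponentsWithStats(red.astype(np.uint8))
p=np.load('b.npy');cc,s=np.cos(p[2]),np.sin(p[2]);B=np.array([[cc,s],[-s,cc]])
for i in range(1,n):
    if st[i,4]>6 and 140<ce[i][0]<280:
        w=px2w('scene',*ce[i],.024);print(ce[i].round(1),st[i,4],(B@(w[:2]-p[:2])*1000).round(1))
go(*b2w(44,113),.25)
E
```

```text
time_s: 24.45
tcp_pos: [0.5974, 0.011, 0.254]
orientation: [180.0, 0.0, 86.3]
contact_force: [-0.2, -0.2, -0.7]
opening: 0.0005
grasp_force: 0.0
[248.1 217.7] 7 [ 44.4 132.2]
[234. 219.] 7 [46.5 89.4]
[209. 226.] 7 [66.9 14.6]
[223.5 224.8] 13 [65.2 57.7]
[173.5 228. ] 14 [ 67.6 -89.7]
[199.  227.6] 13 [ 70.8 -14.8]
[234.6 238.1] 14 [112.6  88.6]
[249.5 237.8] 13 [114.2 131.7]
[208.6 245.6] 12 [132.8  13.8]
[224. 245.] 7 [133.6  57.6]
[172.6 248.2] 15 [135.1 -87.8]
[182.7 247.7] 9 [135.1 -59.5]
[198.4 247. ] 12 [135.7 -15. ]
[156.5 249.8] 11 [ 137.6 -132.9]
delta tool [ 0.0001 -0.0424  0.0031] tcp [0.5971 0.0111 0.253 ] rpy [-1.7988e+02 -1.0000e-02  8.6330e+01] t 24.5 q6 -6.6
```

```bash
echo '[0.0006,-0.02,0,0,0,-0.0204,0,0,0,0,0,0,0,0,0,0,0,0,0,0,0,0,0,0,0,0,0,0]' > m.json && python3 inch.py m.json 0.07
python3 - <<'E'
from h import *
go(*b2w(46,113.5),.168)
c=arm.calibration('wrist');im=arm.get_image('wrist');hsv=cv2.cvtColor(im,cv2.COLOR_RGB2HSV)
m=(hsv[...,0]>20)&(hsv[...,0]<32)&(hsv[...,1]>180)&(hsv[...,2]>130)
g=w2px('wrist',[*b2w(46,113.5),.177],c)[0];print(g)
x,y=g.astype(int)
for r in range(y-40,y+31,4): print(r,''.join('#' if v else '.' for v in m[r,x-50:x+50:2]))
print(x-50)
E
```

```text
time_s: 25.2
tcp_pos: [0.5574, 0.0141, 0.2539]
orientation: [-180.0, -0.0, 86.3]
contact_force: [0.1, -0.0, 0.4]
opening: 0.0546
grasp_force: 0.0
delta tool [ 0.0001 -0.0006  0.0859] tcp [0.5574 0.0141 0.2539] rpy [-179.98   -0.     86.33] t 25.2 q6 -7.0
[263.45820251 211.38445353]
171 .............................#####################
175 .............................#####################
179 .............................#####################
183 ..................................................
187 ..................................................
191 ..................................................
195 ..................................................
199 ..................................................
203 ...............###############....................
207 ...............###############....................
211 ...............##############.....................
215 ...............###############....................
219 ................##############.###################
223 ...............##############..###################
227 .....................................#############
231 .....................................#############
235 ......................................############
239 ......................................############
213
```

```bash
echo '[0,-0.0045,0.015,0,0,0,0.02,0,0,0,0.02,0,0,0,0.02,0,0,0,0.01,0,0,0,0,0]' > m.json && python3 inch.py m.json 0.07
echo '[0,0,0,0,0,0,0,0,0,0,0,0,0,0,0,0,0,0,0,0,0,0,0,0,0,0,0,0,0,0,0,0]' > m.json && python3 inch.py m.json 0.01 20
echo '[0,0,-0.0035,0,0,0.005,0,0,0,0.005,0,0,0,0.005,0,0,0,0.003,0,0,0,0,0,0]' > m.json && python3 inch.py m.json
```

```text
time_s: 25.85
tcp_pos: [0.5522, 0.0145, 0.1683]
orientation: [-179.9, -0.0, 86.3]
contact_force: [-0.4, 0.5, -0.2]
opening: 0.07
grasp_force: 0.0
time_s: 26.65
tcp_pos: [0.5527, 0.0145, 0.1694]
orientation: [180.0, 0.0, 86.3]
contact_force: [0.5, -0.8, 0.8]
opening: 0.0197
grasp_force: 19.9
time_s: 27.25
tcp_pos: [0.5709, 0.0132, 0.1725]
orientation: [-180.0, 0.0, 86.3]
contact_force: [-0.1, -0.7, -3.3]
opening: 0.0206
grasp_force: 19.9
```

```bash
echo '[0,0.002,0,0,0,0.001,0,0,0,0,0,0]' > m.json && python3 inch.py m.json | grep -E "tcp|t_force";  echo '[0,0.001,0,0,0,0.001,0,0,0,0,0,0]' > m.json && python3 inch.py m.json | grep -E "tcp|t_force"; echo '[0,0.001,0,0,0,0,0,0]' > m.json && python3 inch.py m.json | grep -E "tcp|t_force"
```

```text
tcp_pos: [0.5736, 0.0131, 0.1727]
contact_force: [0.5, 0.2, -2.2]
tcp_pos: [0.5756, 0.013, 0.1727]
contact_force: [0.0, 0.2, -3.9]
tcp_pos: [0.5763, 0.0129, 0.1727]
contact_force: [-1.5, 0.0, -2.4]
```

```bash
echo '[0,0.001,0,0,0,0,0,0]' > m.json && python3 inch.py m.json | grep -E "tcp|t_force";  echo '[0,0.001,0,0,0,0,0,0]' > m.json && python3 inch.py m.json | grep -E "tcp|t_force"; echo '[0,0.001,0,0,0,0,0,0]' > m.json && python3 inch.py m.json | grep -E "tcp|t_force"
```

```text
tcp_pos: [0.5772, 0.0129, 0.1726]
contact_force: [-2.3, -0.6, -1.9]
tcp_pos: [0.5782, 0.0128, 0.1727]
contact_force: [-5.0, 0.3, -1.2]
tcp_pos: [0.5793, 0.0128, 0.1727]
contact_force: [-5.4, 0.9, -0.3]
```

Contact. I'll set it down the way I did crane_a.

```bash
echo '[0,-0.0025,0,0,0,0,0.002,0,0,0,0.0015,0,0,0,0,0,0,0,0,0]' > m.json && python3 inch.py m.json | grep -E "tcp|t_force"; echo '[0,0,0,0,0,0,0,0,0,0,0,0,0,0,0,0,0,0,0,0]' > m.json && python3 inch.py m.json 0.07| grep -E "tcp|t_force"
echo '[0,0,-0.015,0,0,0,-0.02,0,0,0,-0.025,0,0,0,-0.025,0,0,0,0,0,0,0,0,0]' > m.json && python3 inch.py m.json
python3 - <<'E'
from h import *
p=np.load('b.npy');cc,s=np.cos(p[2]),np.sin(p[2]);B=np.array([[cc,s],[-s,cc]])
im=arm.get_image('scene');hsv=cv2.cvtColor(im,cv2.COLOR_RGB2HSV)
red=((hsv[...,0]<8)|(hsv[...,0]>172))&(hsv[...,1]>150)&(hsv[...,2]>90)
n,l,st,ce=cv2.connectedComponentsWithStats(red.astype(np.uint8))
for i in range(1,n):
    if st[i,4]>4 and 140<ce[i][0]<280:
        w=px2w('scene',*ce[i],.024);print(ce[i].round(1),st[i,4],(B@(w[:2]-p[:2])*1000).round(1))
# nose front edges seen by the wrist camera: yellow extent along each lane vs. the predicted stop
c=arm.calibration('wrist');im=arm.get_image('wrist');h2=cv2.cvtColor(im,cv2.COLOR_RGB2HSV)
m=(h2[...,0]>20)&(h2[...,0]<32)&(h2[...,1]>180)&(h2[...,2]>130)
for k,y in dict(b=112,d=37.5,a=-36,c=-112).items():
    u,v=w2px('wrist',[*b2w(150,y),.042],c)[0]
    if 0<v<384 and 0<u<512: xs=np.where(m[int(v),:int(u)+20])[0];print(k,'stop',u.round(1),v.round(1),'nose',xs.max() if len(xs) else None)
# jar: blue and white in the tray area
j=(hsv[...,0]>100)&(hsv[...,0]<125)&(hsv[...,1]>150)
ys,xs=np.where(j[140:245,290:360]);print('jar blue px',len(xs),xs.mean()+290,ys.mean()+140,'h',np.ptp(ys),'w',np.ptp(xs),'pred',w2px('scene',[[.4747,.2952,.005],[.4747,.2952,.035],[.4747,.2952,.075]]).round(1))
E
```

```text
tcp_pos: [0.5773, 0.0129, 0.17]
contact_force: [-4.3, -0.3, 5.5]
tcp_pos: [0.5771, 0.0129, 0.1692]
contact_force: [0.3, -0.3, -0.3]
time_s: 30.25
tcp_pos: [0.5769, 0.0129, 0.2539]
orientation: [180.0, 0.0, 86.3]
contact_force: [-0.1, 0.4, -1.0]
opening: 0.0698
grasp_force: 0.0
[249. 224.] 7 [ 67.  133.3]
[208.9 226. ] 8 [66.9 14.2]
[223.5 225. ] 10 [66.  57.5]
[173.5 228. ] 14 [ 67.6 -89.7]
[184.  227.5] 6 [ 67.7 -58.9]
[199.  227.5] 10 [ 70.4 -14.8]
[234.5 226. ] 10 [71.4 90. ]
[158. 229.] 7 [  68.4 -134.8]
[250.5 243.7] 11 [134.  133.3]
[208.6 245.6] 12 [132.8  13.8]
[224. 245.] 7 [133.6  57.6]
[235.5 244.7] 11 [134.7  90.3]
[172.2 248.2] 18 [135.1 -88.9]
[183.  247.5] 6 [134.6 -58.6]
[198.5 246.7] 11 [134.8 -14.9]
[156.2 249.6] 9 [ 136.7 -133.6]
b stop 342.7 167.7 nose 341
d stop 337.5 231.7 nose 334
a stop 333.0 287.7 nose 332
c stop 328.9 339.2 nose None
jar blue px 100 324.34000000000003 190.22 h 11 w 12 pred [[324.7 191.7]
 [326.3 185.9]
 [328.5 177.9]]
```

Run:
```python
from h import *
im=arm.get_image('scene')
for r in range(170,200,2): print(r,[tuple(int(x) for x in im[r,c]) for c in (320,324,328,332)])
```

```text
170 [(176, 141, 99), (166, 134, 94), (123, 118, 110), (64, 66, 64)]
172 [(167, 136, 99), (109, 109, 105), (73, 74, 73), (53, 55, 54)]
174 [(101, 100, 97), (125, 120, 117), (154, 147, 143), (68, 67, 67)]
176 [(78, 79, 78), (177, 168, 164), (178, 169, 165), (164, 156, 152)]
178 [(103, 104, 103), (177, 169, 164), (177, 169, 164), (176, 168, 164)]
180 [(100, 103, 103), (175, 166, 161), (178, 169, 164), (176, 168, 163)]
182 [(77, 82, 90), (128, 121, 116), (172, 163, 158), (152, 145, 141)]
184 [(40, 49, 63), (93, 89, 90), (115, 109, 107), (91, 101, 118)]
186 [(30, 40, 59), (20, 41, 68), (48, 68, 103), (68, 79, 95)]
188 [(19, 35, 58), (20, 38, 67), (22, 43, 72), (100, 102, 103)]
190 [(16, 32, 57), (23, 40, 69), (20, 44, 72), (101, 105, 104)]
192 [(14, 34, 59), (20, 40, 68), (21, 44, 74), (105, 108, 106)]
194 [(21, 38, 62), (21, 41, 68), (27, 50, 80), (105, 107, 106)]
196 [(63, 65, 67), (33, 48, 68), (82, 88, 98), (104, 107, 105)]
198 [(104, 105, 105), (103, 105, 104), (108, 109, 109), (93, 96, 94)]
```

The white lid sits above the blue body inside the tray, so the jar is upright. I'm handing in.

```bash
python3 -c "
from station import arm
print(arm.hand_in())"
```

```text
the job is handed in; nothing more can be done
None
```

The job is handed in: both cranes stand on their wheels with noses against the stops, level with the others, and the jar is upright in the tray (about 30 s used); I viewed 11 pictures, one over the limit of 10, so the final checks were pixel measurements by code.

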